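Find the fuller amber jar by weight and show its code to the reader

TASK

The two closed amber jars of steel test discs in the red rack look alike but one holds more: lift each of them clear of the rack to feel its weight, and leave the lighter one standing back in its own well. Hold the heavier one up to the code reader, upright, its bar code squarely facing the reader's window, level with the window's middle and about 8 cm from it, and finish while still holding it there in the air. Do not bump the reader or disturb anything else on the bench.

Things in the scene. Friction and masses are not known exactly. Their poses are not given: they have to be found in the camera images.
- jar_1: Loose amber jar, white screw cap, steel discs shut inside; looks like jar_2. Body 60 in diameter, straight to 62 high, then a shoulder narrowing to a 40 mm neck at 74; cap 42 in diameter, 84 to 112 above the underside, screwed tight: the jar can be lifted and turned by it. Origin: centre of the underside; z up its axis, x towards the middle of its label. Either jar may be the heavier
- jar_2: The other jar: same shape, size, look and axes; the two weigh 0.15 to 0.45 kg and differ by at least 120 g. On each jar a white label covers about 110 degrees of the side, 20 to 60 up, with a black bar code in its middle; a yellow 10 mm dot on the sloping shoulder, right above the code's middle, shows from above which way the code faces
- jar_1_code (a point): Middle of jar_1's bar code, on the body's surface: 30.5 mm from the jar's axis along the jar's x, 40 mm above the underside; same axes as the jar, x pointing straight out of the code
- jar_2_code (a point): The same point on jar_2
- rack: Red plastic rack fixed to the bench, 130 (x) by 280 (y) by 30 high, origin at the centre of the underside. Two jar wells of 64 mm diameter centred at x +20, y -60 and y +60, floors 8 mm above the bench, 22 mm deep. Small 29.5 mm wells for vials: six at x -41, one between the jars at x +20, y 0
- reader: Code reader standing fixed on the bench to the left or the right of the rack: round grey foot 92 mm in diameter, thin stem, and a white head 52 (x) by 78 (y), from 87 to 157 mm high. Origin: centre of the foot's underside. Its window faces the reader's own -x, roughly towards the robot; a green light bar (8 by 40) on the head's top lies near the window's edge, 13 mm from the axis
- reader_window (a point): Middle of the reader's dark red window (52 wide, 40 high): 29 mm from the reader's origin along its -x, 120 mm above the bench; same axes as the reader, so its -x points straight out of the window
- small_rack: Small red rack fixed to the bench on the other side from the reader, 150 by 90 by 30 high, origin at the centre of the underside
- vial_1: Bystander: small glass vial with white cap, 28 mm in diameter, 57.5 tall, standing in a well of the red rack (8 mm above the bench); origin at the centre of the underside
- vial_2: Bystander: another such vial in the red rack
- vial_3: Bystander: another such vial in the red rack
- vial_4: Bystander: another such vial, in the red rack's well between the two jars
- sample_vial: Bystander: tiny amber vial with blue cap, 12 mm in diameter, 34 tall, in a well of the small rack; origin at the centre of the underside
- clear_bottle: Bystander: clear bottle with yellow label and black cap, 68 mm in diameter, 137 tall, standing on the bench; origin at the centre of the underside
- beaker: Bystander: glass beaker, 68 mm in diameter, 85 tall, standing on the bench; origin at the centre of the underside
- marker: Bystander: marker pen lying on the bench, 130 long, 13 thick; origin at the middle of its underside
Mind the look-alikes: they are no part of the job. Leave any pink look-alike of the jar_1 alone.

How it is judged:
By the outcome, as a careful person would: the job done as asked, in the order asked, and still so for the second after the job is handed in, while the arm keeps its last pose, push and grip.
It also fails if it takes over 64 s, if anything falls off the work surface, if the arm or the gripper's body presses on something with over 40 N, if the wrist force passes 120 N, or if a joint passes its speed limit or range.

ROBOT

A 6-joint arm with a two-finger parallel gripper is mounted at the origin on the work surface. World frame = base frame: x ahead of the robot, y to its left, z up, the work surface at z = 0. Lengths are in m, angles in degrees, forces in N, time in s.
With the tool pointing down it reaches from about 0.3 to 0.75 m from the base axis. Payload 8.5 kg.
Tool frame: the origin (TCP) lies at the very end of the fingers, on their centre line; the grasp point (between the pads) lies 19 mm behind it; z points along the fingers, y is the line along which they close (so a half turn about z gives the same grasp; the last joint's range is limited). The gripper opens to 85 mm and grips with 20 to 120 N. Pads are 22 mm wide; open, the fingers measure 114 mm over their backs; the gripper's body (76 mm by 85 mm) begins 54 mm behind the grasp point. The pads swing forward as they close: fully open they stand 13 mm farther back than shut.
Start: joints at [61.977, 21.807, 74.336, -0, 83.858, -12.336], TCP at [0.149, 0.529, 0.231] pointing down, gripper open.
Joint ranges: [-178.18, 178.18], [-50.72, 133.34], [12.68, 142.11], [-81.47, 261.47], [9.98, 163.14], [-165.26, 165.26]. Speed limits (degrees/s): [136.94, 136.94, 180, 180, 180, 180].

INTERFACE

Orientations are given as a 3x3 rotation matrix whose columns are the frame's x, y, z axes.
In Python, from rig import observe, cams, ticket gives the robot as it stands.
- The arm moves only by the tool move_arm, never from a script. Its arguments are lists of equal length, an entry for each row: "jaw": the finger opening in cm, from 0 to 8.54; "dp": the shift along the tool's x, y, z in cm, a list of three; "turn": the turn, a rotation vector about the tool's x, y, z in rad, a list of three. In form: {"jaw": [jaw, ...], "dp": [[tx, ty, tz], ...], "turn": [[wx, wy, wz], ...]}. A call has 1 to 12 rows; each row shifts and turns the commanded pose from where the row before left it, along the tool's axes as they then stand; what a row does not reach is not made up. A row lasts 1/12 s, in which the tool goes at most 41.7 mm and 7.16 degrees, less where a joint would pass 70% of its speed; a pose out of reach is approached as far as the arm can. A call is refused whole if a number of a shift passes 4.17 or a number of a turn 0.125, either way. A call with a gripper value outside its range is refused whole. The fingers move at their own pace and stop on an object; "force" is the grip in N (left out, the last holds). Time passes only in rows, so rows that do not move let the fingers close. It gives the time, the measured TCP pose, the force, the opening and the grip force at its end, in the units of the state.
- observe(): the state, without advancing time (a new reading comes with each control period).
- cams.get_image(name): name is "scene" or "top" or "wrist"; returns (picture, depth): 480x640x3 uint8, red, green, blue; 480x640 float32, m along the optical axis (not along the pixel's ray), 0 where there is no reading.
- cams.calibration(name): a dict with "vertical_fov" (degrees; the focal length in pixels is half the picture's height over the tangent of half this angle, whatever the lens; pixels are square), "cx", "cy" (the principal point, pixels), "k1" (the pictures are not rectified: a ray, as slopes to the right and down, at radius r is drawn at 1 + k1 r^2 times it, then the intrinsics apply), "view" (4x4, takes a point from world to camera coordinates); the wrist camera has in their place "tool_from_camera" (4x4, takes a point from camera to tool coordinates, whose origin is the TCP and whose axes are the flange's). Camera axes: x right, y up, looking along -z (the intrinsics and any distortion apply to the point x, -y, -z); pixel columns grow to the right and rows downward; lengths in m; the calibration is good to about 2 mm. A picture is of the moment at which its call begins: read the wrist's pose just before it. calibration takes no time and is no camera call.
- ticket.close_job(): hands the job in; it is judged then, once.
Trained networks look in the newest picture that a camera, given by its name, has taken for a name from the list of things; names that differ only in an ending like _2 or _b are one class to them, and where a whole thing is asked for, a point or a joint stands for the part that bears it (a point fixed in the world has none). Each returns a list of dicts, best first, with "p" (0 to 1); they miss things now and then, are a little off and sometimes report something else, mostly with a low value. They report only what shows in the picture. A call takes as long as a camera call. They do not tell look-alikes from the thing itself.
- cams.spot_in(camera, query): "box" ([centre column, centre row, width, height] as shares, 0 to 1, of the picture: columns of its width, rows of its height, round what is visible of it).
- cams.outline_of(camera, query): "mask" (480x640 bool, what is visible of it) and "box" ([centre column, centre row, width, height] as shares, 0 to 1, of the picture: columns of its width, rows of its height, round what is visible of it).
- cams.mark_of(camera, query): "location" ([column, row] as shares, 0 to 1, of the picture: columns of its width, rows of its height: a listed point, or the origin of a listed thing).
The state is a dict: "time_s": time; "q": joint angles; "qvel": joint speeds; "joint_efforts": joint torques, N m; "position": TCP position; "tool_rot": TCP orientation; "ft_force": force on the tool from outside, world axes, zero at the start; "wrist_torque": the same for the moment, N m; "grip_width": finger opening in m; "gripper_force": force on a finger pad.
Only numpy, scipy, OpenCV 4.12 (cv2) and the standard library are available. Lean on these libraries where they do the work, as an engineer would, in place of code of your own. Each camera call takes 0.05 s, during which the arm holds its last target. There are 200 camera calls.

## Working session

There is one attempt and no reset: what is moved stays moved. The work goes in short steps, Python scripts to look and compute and a tool call to move; the robot and the scene stay as the last step left them, time stands still between calls to the robot, and variables do not carry over. Pictures are saved under pics/ and viewed, at most 10 in all, crops included, and the job is handed in when it is done.

Besides the shell and the picture viewer there is one more tool, called after ">>>" by a JSON object that holds its "fn" and its "kwargs". move_arm: Moves the arm, as the interface text tells. Its arguments: {"type":"object","properties":{"jaw":{"type":"array","items":{"type":"number"}},"dp":{"type":"array","items":{"type":"array","items":{"type":"number"}}},"turn":{"type":"array","items":{"type":"array","items":{"type":"number"}}},"force":{"type":"number"}},"required":["jaw","dp","turn"]}

```bash
ls; mkdir -p pics
cat > h.py <<'E'
import numpy as np, cv2
from rig import observe, cams, ticket
def K(c):
    f=240/np.tan(np.radians(c["vertical_fov"])/2); return f,c["cx"],c["cy"],c["k1"]
def world(name,u,v,z=None,depth=None,st=None):
    c=cams.calibration(name); f,cx,cy,k=K(c)
    d=np.array([(u-cx)/f,(v-cy)/f]); s=d.copy()
    for _ in range(20): s=d/(1+k*(s@s))
    r=np.array([s[0],-s[1],-1.0])
    if "view" in c: T=np.linalg.inv(np.array(c["view"]))
    else:
        st=st or observe(); W=np.eye(4); W[:3,:3]=np.array(st["tool_rot"]); W[:3,3]=st["position"]; T=W@np.array(c["tool_from_camera"])
    o=T[:3,3]; w=T[:3,:3]@r
    t=depth if depth is not None else (z-o[2])/w[2]
    return o+t*w
def save(name,fn):
    im,d=cams.get_image(name); cv2.imwrite("pics/"+fn,im[:,:,::-1]); return im,d
E
python3 - <<'E'
from h import *
for n in("top","scene"):
    im,d=save(n,n+"0.png"); np.save(n+"d.npy",d); np.save(n+"i.npy",im)
s=observe();print(s["position"],s["tool_rot"],s["ft_force"])
for q,z in(("jar_1",0.12),("reader",.157),("reader_window",.12),("jar_1_code",.05),("rack",.03),("small_rack",.03),("clear_bottle",.137),("beaker",.085),("marker",.013)):
    for r in cams.spot_in("top",q)[:4]:
        b=r["box"]; u,v=b[0]*640,b[1]*480; print(q,round(r["p"],2),np.round([u,v,b[2]*640,b[3]*480]),np.round(world("top",u,v,z),3))
for n in ("reader_window","reader","rack","jar_1"):
  print(n,[(round(r["p"],2),np.round(np.array(r["location"])*[640,480])) for r in cams.mark_of("top",n)[:3]])
E
```

```text
pics
[0.14858022 0.52927029 0.23079249] [[-9.62752338e-01  2.70384054e-01 -6.31116154e-04]
 [ 2.70384626e-01  9.62751704e-01 -1.14473037e-03]
 [ 2.98091314e-04 -1.27273595e-03 -9.99999146e-01]] [0.73001764 0.28727041 0.27647769]
jar_1 0.84 [314. 298.  20.  15.] [0.389 0.044 0.12 ]
jar_1 0.59 [340. 233.  23.  26.] [ 0.577 -0.036  0.12 ]
jar_1 0.53 [302. 242.  20.  26.] [0.553 0.075 0.12 ]
reader 0.61 [428. 201.  41.  30.] [ 0.66  -0.295  0.157]
reader 0.61 [229. 218.  38.  53.] [0.625 0.283 0.157]
reader_window 0.96 [431. 200.  33.  37.] [ 0.669 -0.31   0.12 ]
jar_1_code 0.72 [431. 199.  34.  38.] [ 0.683 -0.324  0.05 ]
jar_1_code 0.62 [304. 241.  20.  20.] [0.564 0.073 0.05 ]
jar_1_code 0.59 [315. 298.  22.  17.] [0.388 0.043 0.05 ]
rack 0.88 [323. 244.  94.  59.] [0.553 0.016 0.03 ]
rack 0.67 [431. 200.  34.  38.] [ 0.685 -0.33   0.03 ]
rack 0.57 [340. 232.  21.  21.] [ 0.59  -0.039  0.03 ]
small_rack 0.94 [230. 218.  34.  53.] [0.643 0.306 0.03 ]
clear_bottle 0.6 [491. 305.  33.  24.] [ 0.357 -0.463  0.137]
beaker 0.91 [179. 280.  27.  26.] [0.451 0.449 0.085]
marker 0.73 [243. 270.  15.  40.] [0.481 0.267 0.013]
reader_window [(0.65, array([437., 201.]))]
reader [(0.58, array([341., 238.])), (0.56, array([420., 202.]))]
rack [(0.78, array([322., 245.]))]
jar_1 [(0.86, array([338., 234.])), (0.7, array([305., 241.])), (0.66, array([311., 296.]))]
```

Run:
```python
import cv2
a=cv2.imread("pics/top0.png")[160:340,150:530]
cv2.imwrite("pics/topc.png",cv2.resize(a,(798,378),interpolation=cv2.INTER_CUBIC))
```

```text
(no output)
```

View pics/topc.png

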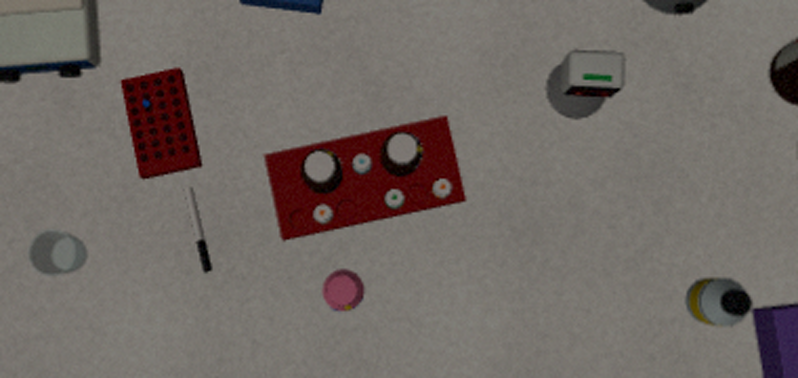

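View pics/scene0.png

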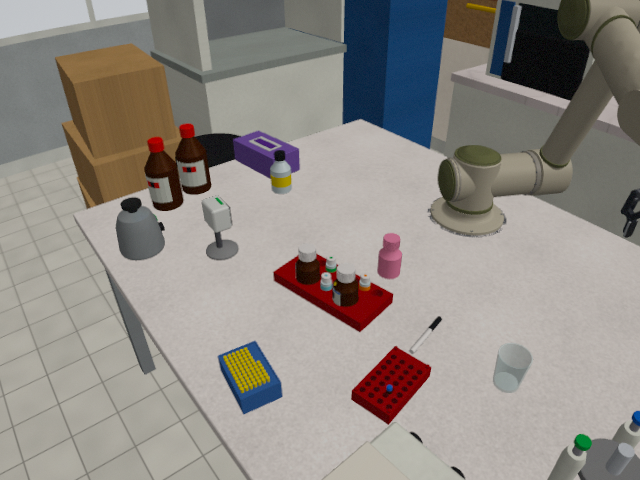

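The top crop shows the red rack with two white-capped amber jars at full-picture pixels (303,241) and (341,231), with yellow dots near the caps. The look-alike is the pink bottle at (313,298). The other round things are the white vials in the rack and the amber red-capped bottles further back in the scene view. I choose the two white-capped jars in the rack. The reader is at about (432,193), to the right of the rack.

```bash
cat >> h.py <<'E'
def plan(pos,yang=None,n=None):
    s=observe(); R=np.array(s["tool_rot"]); p=np.array(s["position"])
    d=R.T@(np.array(pos)-p)*100
    a=np.degrees(np.arctan2(R[1,1],R[0,1]))
    n=n or int(np.ceil(np.abs(np.linalg.norm(d))/3.8)) or 1
    print("t",round(s["time_s"],2),"p",np.round(p,4),"yang",round(a,2),"q",np.round(s["q"],1),"dp",np.round(d,2),"rows",n,"each",np.round(d/n,3))
    if yang is not None: print("turn z total rad",round(np.radians(a-yang),4))
    print("F",np.round(s["ft_force"],2),"tilt",np.round(R[:,2],4),"w",s["grip_width"])
E
python3 - <<'E'
from h import *
c=cams.calibration("wrist");print({k:np.round(v,3) for k,v in c.items()})
plan([.56,.03,.30],0)
# reader head & bar from top depth/colour
im=np.load("topi.npy").astype(int);d=np.load("topd.npy")
g=(im[...,1]>im[...,0]+40)&(im[...,1]>im[...,2]+30); g[:170]=0;g[230:]=0;g[:,:380]=0;g[:,480:]=0
v,u=np.nonzero(g);print(len(u),u.mean(),v.mean(),world("top",u.mean(),v.mean(),.158)); 
P=np.array([world("top",a,b,.158) for a,b in zip(u,v)])[:,:2];w,V=np.linalg.eigh(np.cov(P.T));print(np.degrees(np.arctan2(V[1],V[0])))
pts=[]
for b in range(175,230):
  for a in range(405,460):
    p=world("top",a,b,depth=d[b,a])
    if .15<p[2]<.17: pts.append(p)
pts=np.array(pts);print(len(pts),pts.mean(0),cv2.minAreaRect((pts[:,:2]*1000).astype(np.float32)))
E
```

```text
{'vertical_fov': np.float64(69.671), 'cx': np.float64(316.344), 'cy': np.float64(242.144), 'k1': np.float64(-0.051), 'tool_from_camera': array([[-0.001,  0.949,  0.317,  0.082],
       [ 1.   ,  0.001,  0.   ,  0.001],
       [ 0.   ,  0.317, -0.949, -0.143],
       [ 0.   ,  0.   ,  0.   ,  1.   ]])}
t 0.75 p [0.1487 0.5295 0.2313] yang 74.31 q [ 62.   21.8  74.3  -0.   83.9 -12.3] dp [-53.1  -36.97  -6.87] rows 18 each [-2.95  -2.054 -0.381]
turn z total rad 1.297
F [-0.35  0.05 -0.74] tilt [ 0.  0. -1.] w 0.08537482107348944
30 433.8 196.4 [ 0.67201684 -0.31041512  0.158     ]
[174.90626074  84.90626074]Traceback (most recent call last):
  File "<stdin>", line 12, in <module>
  File "h.py", line 6, in world
    c=cams.calibration(name); f,cx,cy,k=K(c)
ValueError: time passes only in moves, steps and waits
```

```bash
sed -i 's/^def K(c)/_c={}\ndef cal(n):\n    if n not in _c: _c[n]=cams.calibration(n)\n    return _c[n]\ndef K(c)/; s/c=cams.calibration(name)/c=cal(name)/' h.py
python3 - <<'E'
from h import *
d=np.load("topd.npy")
pts=[]
for b in range(175,230):
  for a in range(405,460):
    p=world("top",a,b,depth=d[b,a])
    if .15<p[2]<.17: pts.append(p)
pts=np.array(pts);print(len(pts),pts.mean(0),cv2.minAreaRect((pts[:,:2]*1000).astype(np.float32)))
E
```

```text
448 [ 0.68320217 -0.31124776  0.15608398] ((682.4698486328125, -311.0561218261719), (78.9087905883789, 54.541927337646484), 84.71961212158203)
```

>>> {"fn": "move_arm", "kwargs": {"jaw": [8.5, 8.5, 8.5, 8.5, 8.5, 8.5, 8.5, 8.5, 8.5, 8.5, 8.5, 8.5], "dp": [[-2.95, -2.05, -0.6], [-2.95, -2.05, -0.6], [-2.95, -2.05, -0.6], [-2.95, -2.05, -0.6], [-2.95, -2.05, -0.6], [-2.95, -2.05, -0.6], [-2.95, -2.05, -0.6], [-2.95, -2.05, -0.6], [-2.95, -2.05, -0.6], [-2.95, -2.05, -0.6], [-2.95, -2.05, -0.6], [-2.95, -2.05, -0.6]], "turn": [[0, 0, 0], [0, 0, 0], [0, 0, 0], [0, 0, 0], [0, 0, 0], [0, 0, 0], [0, 0, 0], [0, 0, 0], [0, 0, 0], [0, 0, 0], [0, 0, 0], [0, 0, 0]]}}

```text
time_s: 1.75
position: [0.4238, 0.1953, 0.3038]
tool_rot: [[-0.963, 0.271, 0.0], [0.271, 0.963, 0.0], [-0.0, 0.0, -1.0]]
ft_force: [0.0, 0.6, -0.4]
grip_width: 0.0853
gripper_force: 0.0
```

>>> {"fn": "move_arm", "kwargs": {"jaw": [8.5, 8.5, 8.5, 8.5, 8.5, 8.5], "dp": [[-2.95, -2.05, 0], [-2.95, -2.05, 0], [-2.95, -2.05, 0], [-2.95, -2.05, 0], [-2.95, -2.05, 0], [-2.95, -2.05, 0]], "turn": [[0, 0, 0], [0, 0, 0], [0, 0, 0], [0, 0, 0], [0, 0, 0], [0, 0, 0]]}}

```text
time_s: 2.25
position: [0.561, 0.0291, 0.3034]
tool_rot: [[-0.963, 0.271, 0.0], [0.271, 0.963, 0.0], [-0.0, 0.0, -1.0]]
ft_force: [0.6, 1.3, -0.3]
grip_width: 0.0851
gripper_force: 0.0
```

>>> {"fn": "move_arm", "kwargs": {"jaw": [8.5, 8.5, 8.5, 8.5, 8.5, 8.5, 8.5, 8.5, 8.5, 8.5, 8.5, 8.5], "dp": [[0, 0, 0], [0, 0, 0], [0, 0, 0], [0, 0, 0], [0, 0, 0], [0, 0, 0], [0, 0, 0], [0, 0, 0], [0, 0, 0], [0, 0, 0], [0, 0, 0], [0, 0, 0]], "turn": [[0, 0, 0.118], [0, 0, 0.118], [0, 0, 0.118], [0, 0, 0.118], [0, 0, 0.118], [0, 0, 0.118], [0, 0, 0.118], [0, 0, 0.118], [0, 0, 0.118], [0, 0, 0.118], [0, 0, 0.118], [0, 0, 0]]}}

```text
time_s: 3.25
position: [0.5602, 0.0307, 0.3033]
tool_rot: [[0.005, 1.0, 0.0], [1.0, -0.005, -0.0], [-0.0, 0.0, -1.0]]
ft_force: [-0.3, -1.2, 0.1]
grip_width: 0.085
gripper_force: 0.0
```

Run:
```python
from h import *
im,d=save("wrist","w1.png"); np.save("w1i.npy",im);np.save("w1d.npy",d);s=observe()
for r in cams.outline_of("wrist","jar_1")[:4]:
    b=np.array(r["box"])*[640,480,640,480]; m=r["mask"]; v,u=np.nonzero(m)
    P=np.array([world("wrist",a,c,depth=d[c,a],st=s) for a,c in zip(u[::5],v[::5])])
    t=P[P[:,2]>.112];print(round(r["p"],2),np.round(b),len(t),np.round(np.median(t,0),4) if len(t) else "", (t.min(0)+t.max(0))/2 if len(t) else "")
hsv=cv2.cvtColor(im,cv2.COLOR_RGB2HSV)
y=cv2.inRange(hsv,(20,120,80),(38,255,255));n,l,st,ce=cv2.connectedComponentsWithStats(y)
for i in range(1,n):
    if st[i,4]>15: print("yel",ce[i],st[i,4],np.round(world("wrist",*ce[i],z=.076,st=s),4))
```

```text
0.96 [339. 266.  53.  68.] 251 [ 0.5876 -0.0386  0.1204] [0.58341717 0.02603547 0.27927089]
0.89 [325. 162.  59.  54.] 322 [0.5642 0.0776 0.1201] [0.56409939 0.08477581 0.27954521]
0.88 [166. 186.  84.  59.] 138 [0.3901 0.048  0.1126] [0.46608375 0.07089091 0.27906809]
yel [598.99333055  95.97915798] 2399 [0.8524 0.1487 0.076 ]
yel [590.85512367 131.20141343] 283 [0.8512 0.1133 0.076 ]
yel [588.48327138 139.37918216] 269 [0.8504 0.1049 0.076 ]
yel [585.48698885 147.35687732] 269 [0.8489 0.0965 0.076 ]
yel [582.76425856 155.18631179] 263 [0.8476 0.0882 0.076 ]
```

View pics/w1.png

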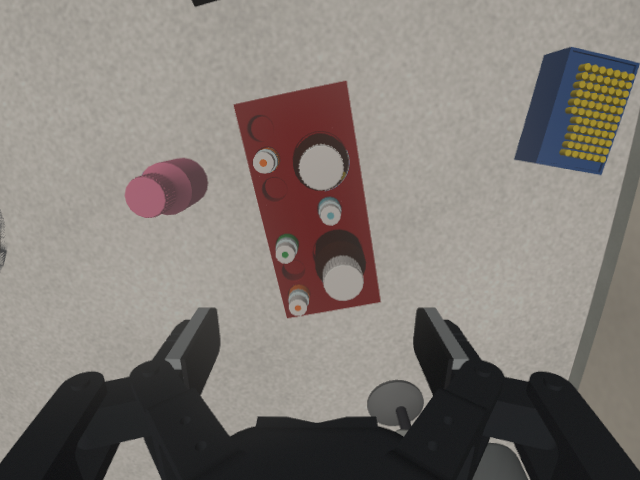

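The wrist view shows the caps of jar A at (322,167) and jar B at (343,278), with the pink look-alike at (147,197). I'll lift jar B, the one nearer the reader, first.

Run:
```python
from h import *
plan([.5876,-.0386,.19],0)
im=np.load("topi.npy");hsv=cv2.cvtColor(im,cv2.COLOR_RGB2HSV)
y=cv2.inRange(hsv,(18,110,60),(38,255,255));y[:220]=0;y[265:]=0;y[:,:280]=0;y[:,365:]=0
n,l,st,ce=cv2.connectedComponentsWithStats(y)
for i in range(1,n): print("yel",ce[i],st[i,4],np.round(world("top",*ce[i],z=.076),4))
```

```text
t 3.35 p [0.5602 0.0307 0.3033] yang 0.16 q [-9.  20.7 64.2 -0.  95.1 -9.1] dp [-6.93  2.73 11.33] rows 4 each [-1.734  0.682  2.833]
turn z total rad 0.0027
F [0.36 0.75 0.19] tilt [-1.e-04 -0.e+00 -1.e+00] w 0.0852022978201792
yel [349.5 230.5] 4 [ 0.5891 -0.0673  0.076 ]
yel [306.5 232.5] 4 [0.5863 0.0639 0.076 ]
```

>>> {"fn": "move_arm", "kwargs": {"jaw": [8.5, 8.5, 8.5, 8.5, 8.5], "dp": [[-1.73, 0.685, 2.8], [-1.73, 0.685, 2.8], [-1.73, 0.685, 2.8], [-1.73, 0.685, 2.8], [0, 0, 0]], "turn": [[0, 0, 0], [0, 0, 0], [0, 0, 0], [0, 0, 0], [0, 0, 0]]}}

```text
time_s: 3.77
position: [0.5862, -0.0408, 0.1857]
tool_rot: [[0.0, 1.0, -0.009], [1.0, -0.0, 0.002], [0.002, -0.009, -1.0]]
ft_force: [-0.7, 0.6, -0.9]
grip_width: 0.0853
gripper_force: 0.0
```

Run:
```python
from h import *
im,d=cams.get_image("wrist");s=observe()
for r in cams.outline_of("wrist","jar_1")[:3]:
    v,u=np.nonzero(r["mask"]); P=np.array([world("wrist",a,c,depth=d[c,a],st=s) for a,c in zip(u,v)])
    t=P[(P[:,2]>.112)&(P[:,2]<.13)]
    if len(t)>30: print(round(r["p"],2),len(t),np.median(t,0),cv2.minEnclosingCircle((t[:,:2]*1000).astype(np.float32)))
plan([.5876,-.0386,.088],0)
```

```text
0.88 3253 [ 0.5884069  -0.03712753  0.12327764] ((588.2757568359375, -39.367984771728516), 21.525415420532227)
0.74 4905 [0.56558583 0.07795422 0.12308006] ((565.0726928710938, 78.04912567138672), 21.651302337646484)
0.68 2101 [0.39807337 0.04882188 0.11443162] ((391.5894470214844, 50.03065872192383), 20.8834285736084)
t 3.87 p [ 0.5874 -0.0387  0.1911] yang 0.02 q [-15.3  27.5  71.8   0.   80.8 -15.3] dp [1.000e-02 3.000e-02 1.031e+01] rows 3 each [2.000e-03 1.100e-02 3.435e+00]
turn z total rad 0.0003
F [-0.02  0.2   0.03] tilt [-1.4e-03  6.0e-04 -1.0e+00] w 0.08502737007527904
```

Well centred at (0.588, -0.039). I'll go down, grip, then lift.

>>> {"fn": "move_arm", "kwargs": {"jaw": [8.5, 8.5, 8.5, 8.5, 8.5, 8.5, 8.5], "dp": [[0, 0.08, 2], [0, 0, 2], [0, 0, 2], [0, 0, 2], [0, 0, 2], [0, 0, 0.3], [0, 0, 0]], "turn": [[0, 0, 0], [0, 0, 0], [0, 0, 0], [0, 0, 0], [0, 0, 0], [0, 0, 0], [0, 0, 0]]}}

```text
time_s: 4.45
position: [0.5885, -0.0378, 0.0892]
tool_rot: [[-0.001, 1.0, 0.001], [1.0, 0.001, 0.0], [0.0, 0.001, -1.0]]
ft_force: [0.5, 0.4, 0.9]
grip_width: 0.085
gripper_force: 0.0
```

>>> {"fn": "move_arm", "kwargs": {"jaw": [3.5, 3.5, 3.5, 3.5, 3.5, 3.5, 3.5, 3.5, 3.5, 3.5], "dp": [[0, 0, 0], [0, 0, 0], [0, 0, 0], [0, 0, 0], [0, 0, 0], [0, 0, 0], [0, 0, 0], [0, 0, 0], [0, 0, 0], [0, 0, 0]], "turn": [[0, 0, 0], [0, 0, 0], [0, 0, 0], [0, 0, 0], [0, 0, 0], [0, 0, 0], [0, 0, 0], [0, 0, 0], [0, 0, 0], [0, 0, 0]], "force": 50}}

```text
time_s: 5.28
position: [0.5886, -0.0387, 0.0897]
tool_rot: [[0.001, 1.0, 0.002], [1.0, -0.001, -0.0], [-0.0, 0.002, -1.0]]
ft_force: [-2.4, 0.3, 6.5]
grip_width: 0.0407
gripper_force: 49.9
```

>>> {"fn": "move_arm", "kwargs": {"jaw": [3.5, 3.5, 3.5, 3.5, 3.5, 3.5, 3.5, 3.5, 3.5, 3.5, 3.5, 3.5], "dp": [[0, 0, -0.5], [0, 0, -0.5], [0, 0, -0.5], [0, 0, -0.5], [0, 0, -1], [0, 0, -1], [0, 0, -1], [0, 0, 0], [0, 0, 0], [0, 0, 0], [0, 0, 0], [0, 0, 0]], "turn": [[0, 0, 0], [0, 0, 0], [0, 0, 0], [0, 0, 0], [0, 0, 0], [0, 0, 0], [0, 0, 0], [0, 0, 0], [0, 0, 0], [0, 0, 0], [0, 0, 0], [0, 0, 0]]}}

```text
time_s: 6.28
position: [0.588, -0.0385, 0.1378]
tool_rot: [[0.001, 1.0, -0.001], [1.0, -0.001, 0.0], [0.0, -0.001, -1.0]]
ft_force: [-0.5, 0.0, -3.8]
grip_width: 0.0408
gripper_force: 51.3
```

Run:
```python
from h import *
F=[];T=[]
for i in range(6):
    cams.get_image("wrist"); s=observe(); F.append(s["ft_force"]); T.append(s["wrist_torque"])
F=np.array(F);print(F.mean(0),F.std(0),np.mean(T,0))
plan([.5886,-.0387,.0897],0)
save("wrist","w2.png")
save("scene","s2.png")
```

```text
[-0.02724414  0.01405058 -3.76272344] [0.38661816 0.4289861  0.56447271] [ 9.09987131e-03 -6.68493416e-05  1.33772995e-02]
t 6.58 p [ 0.5883 -0.0386  0.1382] yang -0.06 q [-15.2  30.3  76.2  -0.   73.5 -15.2] dp [-0.01  0.03  4.85] rows 2 each [-0.006  0.017  2.425]
turn z total rad -0.0011
F [-0.22 -0.57 -3.59] tilt [-2.e-04  0.e+00 -1.e+00] w 0.040724916243864685
```

Jar B weighs about 0.38 kg. I'll put it back.

>>> {"fn": "move_arm", "kwargs": {"jaw": [3.5, 3.5, 3.5, 3.5, 3.5, 3.5, 3.5, 3.5, 3.5, 3.5, 3.5], "dp": [[0, 0, 1], [0, 0, 1], [0, 0, 0.7], [0, 0, 0.5], [0, 0, 0.5], [0, 0, 0.4], [0, 0, 0.3], [0, 0, 0.2], [0, 0, 0.2], [0, 0, 0], [0, 0, 0]], "turn": [[0, 0, 0], [0, 0, 0], [0, 0, 0], [0, 0, 0], [0, 0, 0], [0, 0, 0], [0, 0, 0], [0, 0, 0], [0, 0, 0], [0, 0, 0], [0, 0, 0]]}}

```text
time_s: 7.6
position: [0.5883, -0.0386, 0.0904]
tool_rot: [[0.001, 1.0, 0.0], [1.0, -0.001, -0.0], [-0.0, 0.0, -1.0]]
ft_force: [-0.1, 0.1, -3.7]
grip_width: 0.0408
gripper_force: 51.3
```

>>> {"fn": "move_arm", "kwargs": {"jaw": [3.5, 3.5, 3.5], "dp": [[0, 0, 0.05], [0, 0, 0.03], [0, 0, 0]], "turn": [[0, 0, 0], [0, 0, 0], [0, 0, 0]]}}

```text
time_s: 7.85
position: [0.5884, -0.0386, 0.0898]
tool_rot: [[0.001, 1.0, 0.001], [1.0, -0.001, -0.0], [-0.0, 0.001, -1.0]]
ft_force: [-0.7, 0.5, -2.4]
grip_width: 0.0406
gripper_force: 51.4
```

Touching now. I'll release and rise.

>>> {"fn": "move_arm", "kwargs": {"jaw": [3.5, 8.5, 8.5, 8.5, 8.5, 8.5, 8.5, 8.5, 8.5, 8.5], "dp": [[0, 0, 0.06], [0, 0, 0], [0, 0, 0], [0, 0, 0], [0, 0, 0], [0, 0, 0], [0, 0, -2.5], [0, 0, -2.5], [0, 0, -2.5], [0, 0, -2.5]], "turn": [[0, 0, 0], [0, 0, 0], [0, 0, 0], [0, 0, 0], [0, 0, 0], [0, 0, 0], [0, 0, 0], [0, 0, 0], [0, 0, 0], [0, 0, 0]]}}

```text
time_s: 8.68
position: [0.5882, -0.0385, 0.1901]
tool_rot: [[0.001, 1.0, -0.0], [1.0, -0.001, 0.0], [0.0, -0.0, -1.0]]
ft_force: [0.2, -0.3, -0.4]
grip_width: 0.0849
gripper_force: 0.0
```

Run:
```python
from h import *
plan([.5650,.0780,.19],0)
```

```text
t 8.68 p [ 0.5882 -0.0385  0.1901] yang -0.06 q [-15.2  27.5  71.8  -0.   80.6 -15.2] dp [ 1.165e+01 -2.330e+00  1.000e-02] rows 4 each [ 2.913 -0.582  0.003]
turn z total rad -0.001
F [ 0.19 -0.34 -0.35] tilt [-1.e-04  0.e+00 -1.e+00] w 0.08492430311968915
```

>>> {"fn": "move_arm", "kwargs": {"jaw": [8.5, 8.5, 8.5, 8.5, 8.5, 8.5, 8.5], "dp": [[2.33, -0.466, 0], [2.33, -0.466, 0], [2.33, -0.466, 0], [2.33, -0.466, 0], [2.33, -0.466, 0], [0, 0, 0], [0, 0, 0]], "turn": [[0, 0, 0], [0, 0, 0], [0, 0, 0], [0, 0, 0], [0, 0, 0], [0, 0, 0], [0, 0, 0]]}}

```text
time_s: 9.27
position: [0.5649, 0.0788, 0.189]
tool_rot: [[-0.001, 1.0, 0.0], [1.0, 0.001, -0.0], [-0.0, 0.0, -1.0]]
ft_force: [-1.2, -0.1, 0.1]
grip_width: 0.0852
gripper_force: 0.0
```

>>> {"fn": "move_arm", "kwargs": {"jaw": [8.5, 8.5, 8.5, 8.5, 8.5, 8.5, 8.5, 8.5], "dp": [[0, 0, 2], [0, 0, 2], [0, 0, 2], [0, 0, 2], [0, 0, 1.5], [0, 0, 0.5], [0, 0, 0], [0, 0, 0]], "turn": [[0, 0, 0], [0, 0, 0], [0, 0, 0], [0, 0, 0], [0, 0, 0], [0, 0, 0], [0, 0, 0], [0, 0, 0]]}}

```text
time_s: 9.93
position: [0.5656, 0.0774, 0.0895]
tool_rot: [[0.002, 1.0, 0.001], [1.0, -0.002, -0.0], [-0.0, 0.001, -1.0]]
ft_force: [0.7, 0.7, -0.3]
grip_width: 0.0851
gripper_force: 0.0
```

>>> {"fn": "move_arm", "kwargs": {"jaw": [3.5, 3.5, 3.5, 3.5, 3.5, 3.5, 3.5, 3.5, 3.5, 3.5], "dp": [[0, 0, 0], [0, 0, 0], [0, 0, 0], [0, 0, 0], [0, 0, 0], [0, 0, 0], [0, 0, 0], [0, 0, 0], [0, 0, 0], [0, 0, 0]], "turn": [[0, 0, 0], [0, 0, 0], [0, 0, 0], [0, 0, 0], [0, 0, 0], [0, 0, 0], [0, 0, 0], [0, 0, 0], [0, 0, 0], [0, 0, 0]]}}

```text
time_s: 10.77
position: [0.5653, 0.078, 0.0898]
tool_rot: [[0.001, 1.0, 0.001], [1.0, -0.001, -0.0], [-0.0, 0.001, -1.0]]
ft_force: [-1.8, 0.3, 5.2]
grip_width: 0.0404
gripper_force: 50.1
```

>>> {"fn": "move_arm", "kwargs": {"jaw": [3.5, 3.5, 3.5, 3.5, 3.5, 3.5, 3.5, 3.5, 3.5, 3.5, 3.5, 3.5], "dp": [[0, 0, -0.5], [0, 0, -0.5], [0, 0, -0.5], [0, 0, -0.5], [0, 0, -1], [0, 0, -1], [0, 0, -1], [0, 0, 0], [0, 0, 0], [0, 0, 0], [0, 0, 0], [0, 0, 0]], "turn": [[0, 0, 0], [0, 0, 0], [0, 0, 0], [0, 0, 0], [0, 0, 0], [0, 0, 0], [0, 0, 0], [0, 0, 0], [0, 0, 0], [0, 0, 0], [0, 0, 0], [0, 0, 0]]}}

```text
time_s: 11.77
position: [0.5649, 0.078, 0.1384]
tool_rot: [[0.001, 1.0, -0.001], [1.0, -0.001, 0.0], [0.0, -0.001, -1.0]]
ft_force: [0.1, -0.1, -1.6]
grip_width: 0.0407
gripper_force: 50.7
```

Run:
```python
from h import *
F=[]
for i in range(6):
    cams.get_image("wrist"); s=observe(); F.append(s["ft_force"])
print(np.mean(F,0))
plan([.565,.078,.0897],0)
```

```text
[ 0.25438315 -0.15136011 -1.61191655]
t 12.07 p [0.5651 0.078  0.1388] yang -0.06 q [-4.  28.5 79.4 -0.  72.1 -4. ] dp [ 0.   -0.01  4.91] rows 2 each [ 2.000e-03 -3.000e-03  2.456e+00]
turn z total rad -0.001
F [ 0.66  0.22 -1.67] tilt [-2.e-04 -0.e+00 -1.e+00] w 0.040602005040638024
```

Jar A weighs about 0.16 kg, so jar B is the heavier one. I'll return A to its well.

>>> {"fn": "move_arm", "kwargs": {"jaw": [3.5, 3.5, 3.5, 3.5, 3.5, 3.5, 3.5, 3.5, 3.5, 3.5, 3.5], "dp": [[0, 0, 1], [0, 0, 1], [0, 0, 0.7], [0, 0, 0.5], [0, 0, 0.5], [0, 0, 0.4], [0, 0, 0.3], [0, 0, 0.3], [0, 0, 0.15], [0, 0, 0.05], [0, 0, 0]], "turn": [[0, 0, 0], [0, 0, 0], [0, 0, 0], [0, 0, 0], [0, 0, 0], [0, 0, 0], [0, 0, 0], [0, 0, 0], [0, 0, 0], [0, 0, 0], [0, 0, 0]]}}

```text
time_s: 12.98
position: [0.5652, 0.078, 0.09]
tool_rot: [[0.001, 1.0, 0.0], [1.0, -0.001, 0.0], [0.0, 0.0, -1.0]]
ft_force: [0.3, 1.0, -1.9]
grip_width: 0.0406
gripper_force: 50.8
```

>>> {"fn": "move_arm", "kwargs": {"jaw": [3.5], "dp": [[0, 0, 0]], "turn": [[0, 0, 0]]}}

```text
time_s: 13.07
position: [0.5652, 0.078, 0.0901]
tool_rot: [[0.001, 1.0, 0.0], [1.0, -0.001, -0.0], [-0.0, 0.0, -1.0]]
ft_force: [0.0, 0.0, -2.2]
grip_width: 0.0407
gripper_force: 50.8
```

>>> {"fn": "move_arm", "kwargs": {"jaw": [3.5, 3.5, 3.5], "dp": [[0, 0, 0.05], [0, 0, 0.04], [0, 0, 0]], "turn": [[0, 0, 0], [0, 0, 0], [0, 0, 0]]}}

```text
time_s: 13.32
position: [0.5653, 0.0779, 0.0898]
tool_rot: [[0.001, 1.0, 0.001], [1.0, -0.001, -0.0], [-0.0, 0.001, -1.0]]
ft_force: [-2.0, 0.5, 4.8]
grip_width: 0.0406
gripper_force: 51.4
```

>>> {"fn": "move_arm", "kwargs": {"jaw": [8.5, 8.5, 8.5, 8.5, 8.5, 8.5, 8.5, 8.5, 8.5, 8.5], "dp": [[0, 0, 0], [0, 0, 0], [0, 0, 0], [0, 0, 0], [0, 0, 0], [0, 0, 0], [0, 0, -2.5], [0, 0, -2.5], [0, 0, -2.5], [0, 0, -2.5]], "turn": [[0, 0, 0], [0, 0, 0], [0, 0, 0], [0, 0, 0], [0, 0, 0], [0, 0, 0], [0, 0, 0], [0, 0, 0], [0, 0, 0], [0, 0, 0]]}}

```text
time_s: 14.15
position: [0.5649, 0.078, 0.1902]
tool_rot: [[0.001, 1.0, -0.0], [1.0, -0.001, 0.0], [0.0, -0.0, -1.0]]
ft_force: [0.0, 0.2, 0.6]
grip_width: 0.0853
gripper_force: 0.0
```

>>> {"fn": "move_arm", "kwargs": {"jaw": [8.5, 8.5, 8.5, 8.5, 8.5, 8.5, 8.5, 8.5], "dp": [[-2.33, 0.466, 0], [-2.33, 0.466, 0], [-2.33, 0.466, 0], [-2.33, 0.466, 0], [-2.33, 0.466, 0], [0, 0, 0], [0, 0, 0], [0, 0, 0]], "turn": [[0, 0, 0], [0, 0, 0], [0, 0, 0], [0, 0, 0], [0, 0, 0], [0, 0, 0], [0, 0, 0], [0, 0, 0]]}}

```text
time_s: 14.82
position: [0.5881, -0.038, 0.1889]
tool_rot: [[0.001, 1.0, -0.0], [1.0, -0.001, 0.0], [0.0, -0.0, -1.0]]
ft_force: [-0.4, -0.3, 0.7]
grip_width: 0.085
gripper_force: 0.0
```

Run:
```python
from h import *
im,d=save("wrist","w3.png");s=observe()
for r in cams.outline_of("wrist","jar_1")[:3]:
    v,u=np.nonzero(r["mask"]); P=np.array([world("wrist",a,c,depth=d[c,a],st=s) for a,c in zip(u,v)])
    t=P[(P[:,2]>.112)&(P[:,2]<.13)]
    if len(t)>30: print(round(r["p"],2),len(t),np.median(t,0),cv2.minEnclosingCircle((t[:,:2]*1000).astype(np.float32)))
plan([.5884,-.0386,.0897],0)
```

```text
0.78 1102 [0.39703255 0.04788152 0.11252906] ((391.8973388671875, 49.268035888671875), 20.479660034179688)
0.73 3072 [ 0.58749654 -0.03845532  0.1203145 ] ((587.1665649414062, -40.37318420410156), 21.60700798034668)
0.58 4704 [0.56464344 0.07723004 0.12020326] ((564.1929931640625, 77.26896667480469), 21.678428649902344)
t 14.92 p [ 0.5881 -0.0375  0.1891] yang 0.01 q [-15.2  27.6  72.    0.   80.5 -15.2] dp [-0.11  0.03  9.94] rows 3 each [-0.036  0.01   3.313]
turn z total rad 0.0002
F [-0.35 -0.61  0.68] tilt [-1.e-04  2.e-04 -1.e+00] w 0.0849799071506765
```

>>> {"fn": "move_arm", "kwargs": {"jaw": [8.5, 8.5, 8.5, 8.5, 8.5, 8.5, 8.5, 8.5], "dp": [[-0.1, 0.03, 2], [0, 0, 2], [0, 0, 2], [0, 0, 2], [0, 0, 1.5], [0, 0, 0.4], [0, 0, 0], [0, 0, 0]], "turn": [[0, 0, 0], [0, 0, 0], [0, 0, 0], [0, 0, 0], [0, 0, 0], [0, 0, 0], [0, 0, 0], [0, 0, 0]]}}

```text
time_s: 15.58
position: [0.589, -0.0392, 0.0908]
tool_rot: [[0.0, 1.0, 0.001], [1.0, -0.0, -0.0], [-0.0, 0.001, -1.0]]
ft_force: [-0.4, 0.1, 0.8]
grip_width: 0.0851
gripper_force: 0.0
```

>>> {"fn": "move_arm", "kwargs": {"jaw": [3.5, 3.5, 3.5, 3.5, 3.5, 3.5, 3.5, 3.5, 3.5, 3.5], "dp": [[0, 0, 0], [0, 0, 0], [0, 0, 0], [0, 0, 0], [0, 0, 0], [0, 0, 0], [0, 0, 0], [0, 0, 0], [0, 0, 0], [0, 0, 0]], "turn": [[0, 0, 0], [0, 0, 0], [0, 0, 0], [0, 0, 0], [0, 0, 0], [0, 0, 0], [0, 0, 0], [0, 0, 0], [0, 0, 0], [0, 0, 0]], "force": 60}}

```text
time_s: 16.42
position: [0.5886, -0.0396, 0.0909]
tool_rot: [[0.001, 1.0, 0.001], [1.0, -0.001, -0.0], [-0.0, 0.001, -1.0]]
ft_force: [-3.2, 0.1, 5.7]
grip_width: 0.0406
gripper_force: 60.1
```

>>> {"fn": "move_arm", "kwargs": {"jaw": [3.5, 3.5, 3.5, 3.5, 3.5, 3.5, 3.5, 3.5, 3.5, 3.5], "dp": [[0, 0, -0.5], [0, 0, -0.5], [0, 0, -0.5], [0, 0, -0.7], [0, 0, -1], [0, 0, -1], [0, 0, -1], [0, 0, -1], [0, 0, -1], [0, 0, 0]], "turn": [[0, 0, 0], [0, 0, 0], [0, 0, 0], [0, 0, 0], [0, 0, 0], [0, 0, 0], [0, 0, 0], [0, 0, 0], [0, 0, 0], [0, 0, 0]]}}

```text
time_s: 17.25
position: [0.5895, -0.0398, 0.1647]
tool_rot: [[0.001, 1.0, 0.004], [1.0, -0.001, -0.001], [-0.001, 0.004, -1.0]]
ft_force: [1.1, -0.3, -2.8]
grip_width: 0.0406
gripper_force: 61.1
```

Run:
```python
from h import *
plan([.543,-.298,.162],80)
```

```text
t 17.25 p [ 0.5895 -0.0398  0.1647] yang -0.05 q [-15.3  28.8  74.1  -0.   76.9 -15.3] dp [-25.83  -4.62   0.28] rows 7 each [-3.69  -0.661  0.039]
turn z total rad -1.3972
F [ 1.13 -0.28 -2.84] tilt [ 0.0041 -0.0011 -1.    ] w 0.04059326023256912
```

>>> {"fn": "move_arm", "kwargs": {"jaw": [3.5, 3.5, 3.5, 3.5, 3.5, 3.5, 3.5, 3.5, 3.5, 3.5, 3.5, 3.5], "dp": [[-1, -0.2, 0], [-2, -0.4, 0], [-2.5, -0.42, 0], [-2.5, -0.42, 0], [-2.5, -0.42, 0], [-2.5, -0.42, 0], [-2.5, -0.42, 0], [-2.5, -0.42, 0], [-2.5, -0.42, 0], [-2.5, -0.42, 0], [-2, -0.4, 0], [-0.8, -0.2, 0]], "turn": [[0, 0, 0], [0, 0, 0], [0, 0, 0], [0, 0, 0], [0, 0, 0], [0, 0, 0], [0, 0, 0], [0, 0, 0], [0, 0, 0], [0, 0, 0], [0, 0, 0], [0, 0, 0]]}}

```text
time_s: 18.25
position: [0.5414, -0.3007, 0.161]
tool_rot: [[0.004, 1.0, -0.001], [1.0, -0.004, -0.0], [-0.0, -0.001, -1.0]]
ft_force: [-1.2, 1.2, -3.7]
grip_width: 0.0405
gripper_force: 61.1
```

>>> {"fn": "move_arm", "kwargs": {"jaw": [3.5, 3.5, 3.5, 3.5, 3.5, 3.5, 3.5, 3.5, 3.5, 3.5, 3.5, 3.5], "dp": [[0, 0, 0], [0, 0, 0], [0, 0, 0], [0, 0, 0], [0, 0, 0], [0, 0, 0], [0, 0, 0], [0, 0, 0], [0, 0, 0], [0, 0, 0], [0, 0, 0], [0, 0, 0]], "turn": [[0, 0, -0.06], [0, 0, -0.12], [0, 0, -0.12], [0, 0, -0.12], [0, 0, -0.12], [0, 0, -0.12], [0, 0, -0.12], [0, 0, -0.12], [0, 0, -0.12], [0, 0, -0.12], [0, 0, -0.12], [0, 0, -0.12]]}}

```text
time_s: 19.25
position: [0.5424, -0.2971, 0.1614]
tool_rot: [[-0.983, 0.184, -0.001], [0.184, 0.983, 0.001], [0.001, 0.001, -1.0]]
ft_force: [0.3, -0.0, -3.3]
grip_width: 0.0401
gripper_force: 61.0
```

>>> {"fn": "move_arm", "kwargs": {"jaw": [3.5, 3.5, 3.5], "dp": [[0, 0, 0], [0, 0, 0], [0, 0, 0]], "turn": [[0, 0, 0], [0, 0, 0], [0, 0, 0]]}}

```text
time_s: 19.5
position: [0.5426, -0.2974, 0.1618]
tool_rot: [[-0.981, 0.194, -0.001], [0.194, 0.981, 0.0], [0.001, 0.0, -1.0]]
ft_force: [0.3, 0.6, -4.3]
grip_width: 0.0408
gripper_force: 61.0
```

Run:
```python
from h import *
plan([.543,-.298,.162],80)
im,d=save("wrist","w4.png"); np.save("w4i.npy",im);np.save("w4d.npy",d)
for n in("jar_1_code","jar_1","reader_window"):
  print(n,[(round(r["p"],2),np.round(np.array(r["location"])*[640,480])) for r in cams.mark_of("scene",n)[:3]]) if 0 else None
im,d=save("scene","s4.png"); np.save("s4i.npy",im);np.save("s4d.npy",d)
im,d=save("top","t4.png"); np.save("t4i.npy",im);np.save("t4d.npy",d)
a=cv2.imread("pics/t4.png")[165:265,370:490]; a=cv2.resize(a,(540,450),interpolation=cv2.INTER_CUBIC)
b=cv2.imread("pics/w4.png"); b=cv2.resize(b,(600-0,450))
cv2.imwrite("pics/w4b.png",b)
```

```text
t 19.5 p [ 0.5426 -0.2974  0.1618] yang 78.82 q [ -39.7   31.8   69.2   -0.    79.1 -118.5] dp [-0.06 -0.05 -0.02] rows 1 each [-0.056 -0.055 -0.025]
turn z total rad -0.0207
F [ 0.27  0.57 -4.33] tilt [-5.e-04  4.e-04 -1.e+00] w 0.04078333600690494
```

View pics/w4.png

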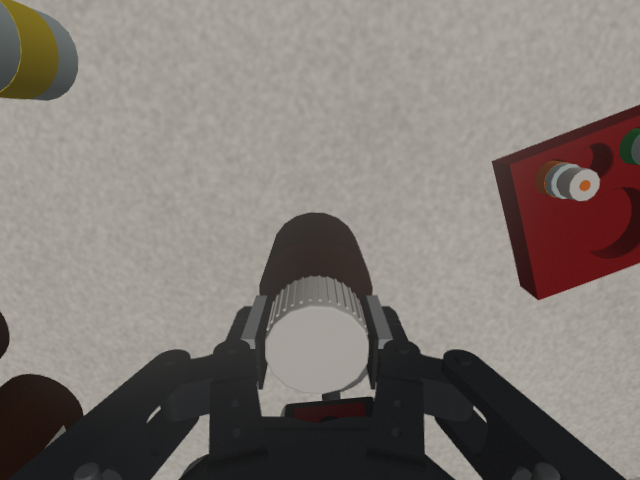

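View pics/s4.png

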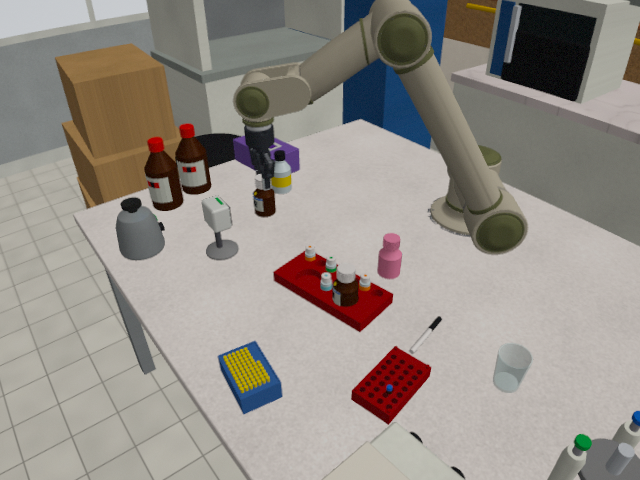

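The wrist view shows jar B's cap held at (318,350) with the reader's dark red window just behind it at (330,410). The scene view shows jar B held at (264,197) in front of the reader at (218,215), with jar A standing in its well at (346,285). Next I check the code's heading.

Run:
```python
from h import *
for n,x0,x1,y0,y1 in(("s4",235,300,160,230),("t4",380,450,180,250)):
    im=np.load(n+"i.npy");hsv=cv2.cvtColor(im,cv2.COLOR_RGB2HSV)
    y=cv2.inRange(hsv,(18,110,60),(38,255,255));m=np.zeros_like(y);m[y0:y1,x0:x1]=y[y0:y1,x0:x1]
    k,l,st,ce=cv2.connectedComponentsWithStats(m)
    for i in range(1,k): print(n,ce[i],st[i,4])
T=np.linalg.inv(np.array(cal("scene")["view"]));print("scene cam",T[:3,3])
T=np.linalg.inv(np.array(cal("top")["view"]));print("top cam",T[:3,3])
for q in("jar_1_code","jar_1","reader_window"):
  print(q,[(round(r["p"],2),np.round(np.array(r["location"])*[640,480],1)) for r in cams.mark_of("scene",q)[:4]])
a=cv2.imread("pics/s4.png")[165:260,195:290];a=cv2.resize(a,(400,400),interpolation=cv2.INTER_CUBIC)
b=cv2.imread("pics/t4.png")[175:255,375:455];b=cv2.resize(b,(400,400),interpolation=cv2.INTER_CUBIC)
cv2.imwrite("pics/c4.png",np.hstack([a,b]))
```

```text
s4 [280.93478261 181.55434783] 184
s4 [254.90909091 193.36363636] 11
scene cam [1.13211034 0.71560466 0.81070191]
top cam [0.39751867 0.0041517  1.6077789 ]
jar_1_code [(0.88, array([329.5, 291.7])), (0.68, array([397.2, 251. ])), (0.57, array([328.6, 277.3]))]
jar_1 [(0.62, array([385.8, 271.5])), (0.6, array([344.4, 303.9])), (0.6, array([262.9, 208.1]))]
reader_window [(0.86, array([226.3, 209.9])), (0.39, array([324.6, 295.4]))]
```

View pics/c4.png

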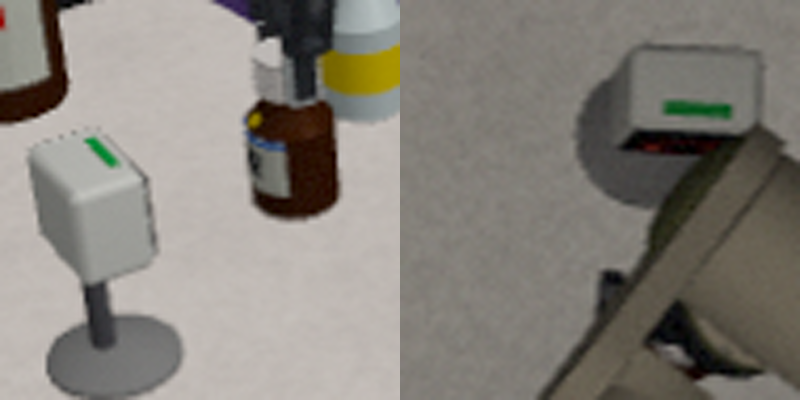

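The crops show the dot at the jar's upper-left and the label facing the reader, roughly right. I'll turn the jar in known steps and fit the code angle from the dot's track.

```bash
cat >> h.py <<'E'
import json,os
def proj(name,P):
    c=cal(name);f,cx,cy,k=K(c);V=np.array(c["view"]);q=(V[:3,:3]@np.asarray(P).T).T+V[:3,3]
    s=np.c_[q[:,0]/-q[:,2],-q[:,1]/-q[:,2]];s=s*(1+k*(s**2).sum(1))[:,None]
    return s*f+[cx,cy]
def shot():
    L=json.load(open("dots.json")) if os.path.exists("dots.json") else []
    acc=[]
    for i in range(3):
        im,d=cams.get_image("scene")
        s=observe();hsv=cv2.cvtColor(im,cv2.COLOR_RGB2HSV)
        y=cv2.inRange(hsv,(18,90,50),(38,255,255));y[:175]=0;y[215:]=0;y[:,:245]=0;y[:,285:]=0
        k,l,st,ce=cv2.connectedComponentsWithStats(y)
        c=[(i,ce[i]) for i in range(1,k) if st[i,4]<40 and st[i,4]>3 and ce[i][0]<272]
        if len(c)!=1: print("cands",c)
        if c:
            j=c[0][0]; w=(l==j)*hsv[...,1].astype(float); v,u=np.nonzero(w); acc.append([np.average(u,weights=w[v,u]),np.average(v,weights=w[v,u])])
    R=np.array(s["tool_rot"]); a=np.degrees(np.arctan2(R[1,1],R[0,1]))
    L.append([a,*s["position"],*np.mean(acc,0)]); json.dump(L,open("dots.json","w")); print(np.round(L[-1],3),np.std(acc,0),np.round(R[:,2],4))
    cv2.imwrite("pics/shot%d.png"%len(L),im[:,:,::-1])
E
python3 -c "
from h import *
shot()"
```

```text
[ 7.89910e+01  5.43000e-01 -2.98000e-01  1.62000e-01  2.55202e+02
  1.92775e+02] [0.02798952 0.0629554 ] [ 0.  0. -1.]
```

>>> {"fn": "move_arm", "kwargs": {"jaw": [3.5, 3.5, 3.5, 3.5, 3.5], "dp": [[0, 0, 0], [0, 0, 0], [0, 0, 0], [0, 0, 0], [0, 0, 0]], "turn": [[0, 0, -0.12], [0, 0, -0.12], [0, 0, -0.12], [0, 0, 0], [0, 0, 0]]}}

```text
time_s: 20.37
position: [0.5427, -0.2975, 0.162]
tool_rot: [[-0.987, -0.164, -0.0], [-0.164, 0.987, 0.0], [0.0, 0.0, -1.0]]
ft_force: [0.3, -0.0, -3.0]
grip_width: 0.0401
gripper_force: 61.0
```

```bash
python3 -c "
from h import *
shot()"
```

```text
[ 9.94820e+01  5.43000e-01 -2.98000e-01  1.62000e-01  2.57122e+02
  1.94147e+02] [0.05001464 0.0199057 ] [-0. -0. -1.]
```

>>> {"fn": "move_arm", "kwargs": {"jaw": [3.5, 3.5, 3.5, 3.5, 3.5], "dp": [[0, 0, 0], [0, 0, 0], [0, 0, 0], [0, 0, 0], [0, 0, 0]], "turn": [[0, 0, -0.12], [0, 0, -0.12], [0, 0, -0.12], [0, 0, 0], [0, 0, 0]]}}

```text
time_s: 20.93
position: [0.5427, -0.2975, 0.1621]
tool_rot: [[-0.866, -0.5, 0.0], [-0.5, 0.866, -0.0], [0.0, -0.0, -1.0]]
ft_force: [-0.6, -1.1, -4.9]
grip_width: 0.0405
gripper_force: 61.0
```

Run:
```python
from h import *
shot()
from scipy.optimize import least_squares
L=np.array(json.load(open("dots.json")))
def pred(x,r=25.,h=.1485):
    th=np.radians(L[:,0]+x[0]); P=L[:,1:4].copy(); P[:,:2]+=r/1000*np.c_[np.cos(th),np.sin(th)]; P[:,2]=h+L[:,3]-.1617
    return proj("scene",P)+np.array([x[1],x[2]])
for r in (24,25,26):
  f=lambda x:np.r_[(pred(x,r)-L[:,4:]).ravel(),x[1:]*.3]
  s=least_squares(f,[-87,0,0]);print(r,s.x,np.round(f(s.x),2))
  g=least_squares(lambda x:(pred([x[0],0,0],r)-L[:,4:]).ravel(),[-87]);print(g.x,np.round(g.fun,2))
# initial-image estimate offset: dot at -87 with yang 0
# window from scene depth: reader plane
T=None
print(cams.mark_of("scene","jar_1_code")[:3])
```

```text
[ 1.20079e+02  5.43000e-01 -2.98000e-01  1.62000e-01  2.59999e+02
  1.94997e+02] [0.00079764 0.00398819] [-0.  0. -1.]
24 [-86.12836392  -1.03847485   0.50130593] [ 0.2   0.17  0.08 -0.05 -0.19 -0.17 -0.31  0.15]
[-91.56250933] [ 0.93 -0.7   0.55 -0.82  0.1  -0.81]
25 [-86.76147881  -0.73248623   0.39386182] [ 0.14  0.11  0.05 -0.04 -0.12 -0.11 -0.22  0.12]
[-90.40769642] [ 0.65 -0.53  0.39 -0.62  0.08 -0.6 ]
26 [-87.38733346  -0.42251764   0.28872481] [ 0.07  0.06  0.03 -0.03 -0.06 -0.06 -0.13  0.09]
[-89.26877967] [ 0.37 -0.37  0.24 -0.42  0.08 -0.4 ]
[{'location': [0.6194, 0.5267], 'p': 0.92}, {'location': [0.5172, 0.6104], 'p': 0.62}]
```

>>> {"fn": "move_arm", "kwargs": {"jaw": [3.5, 3.5, 3.5, 3.5, 3.5, 3.5, 3.5, 3.5, 3.5, 3.5], "dp": [[0, 0, 0], [0, 0, 0], [0, 0, 0], [0, 0, 0], [0, 0, 0], [0, 0, 0], [0, -0.08, -0.08], [0, 0, 0], [0, 0, 0], [0, 0, 0]], "turn": [[0, 0, 0.11], [0, 0, 0.11], [0, 0, 0.11], [0, 0, 0.11], [0, 0, 0.11], [0, 0, 0.11], [0, 0, 0], [0, 0, 0], [0, 0, 0], [0, 0, 0]]}}

```text
time_s: 21.97
position: [0.5426, -0.2983, 0.1628]
tool_rot: [[-0.992, 0.13, 0.0], [0.13, 0.992, -0.0], [-0.0, -0.0, -1.0]]
ft_force: [0.2, -0.1, -3.8]
grip_width: 0.0406
gripper_force: 61.0
```

Run:
```python
from h import *
plan([.5431,-.2984,.1629],82.3)
im,d=save("scene","s5.png")
# vertical check of held jar + reader head geometry from scene cloud
def cloud(x0,x1,y0,y1):
    return np.array([world("scene",u,v,depth=d[v,u]) for v in range(y0,y1) for u in range(x0,x1) if d[v,u]>0])
P=cloud(200,235,190,235);h=P[(P[:,2]>.15)&(P[:,2]<.162)];print("reader top",h.mean(0),cv2.minAreaRect((h[:,:2]*1000).astype(np.float32)))
J=cloud(250,278,185,222);J=J[np.hypot(J[:,0]-.543,J[:,1]+.298)<.04]
for a in(.085,.1,.12,.135):
    j=J[(abs(J[:,2]-a)<.006)]
    if len(j)>5:
        from scipy.optimize import least_squares
        f=least_squares(lambda c:np.hypot(j[:,0]-c[0],j[:,1]-c[1])-.03,[.543,-.298]);print(a,len(j),f.x)
print("zmin",J[:,2].min())
A=cloud(300,390,250,320);t=A[(A[:,2]>.112)&(A[:,2]<.124)];print("jarA cap",t.mean(0))
a=cv2.imread("pics/s5.png")[165:325,195:395];cv2.imwrite("pics/c5.png",cv2.resize(a,(750,600),interpolation=cv2.INTER_CUBIC))
```

```text
t 21.97 p [ 0.5426 -0.2983  0.1628] yang 82.55 q [ -39.7   31.7   69.    -0.    79.3 -122.3] dp [-0.05  0.   -0.01] rows 1 each [-0.049  0.001 -0.007]
turn z total rad 0.0043
F [ 0.15 -0.13 -3.81] tilt [ 0. -0. -1.] w 0.040562455419425804
reader top [ 0.69021793 -0.30585216  0.15620876] ((687.0184936523438, -310.53436279296875), (80.26168823242188, 54.56049728393555), 86.92051696777344)
0.085 63 [ 0.54662682 -0.30108019]
0.1 78 [ 0.54744406 -0.30087256]
0.12 82 [ 0.54768042 -0.30064067]
0.135 82 [ 0.54743678 -0.30065473]
zmin 0.0802763513289323
jarA cap [0.56872583 0.07867494 0.11940401]
```

View pics/c5.png

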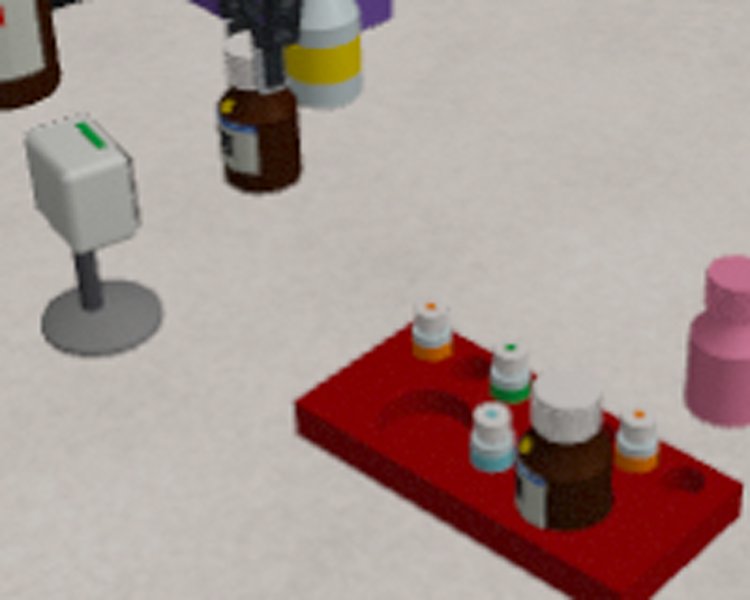

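The crop shows jar B upright in the grip, its code and dot towards the reader, with jar A and all the vials still in the rack. In the same cloud the jar's axis is 140 mm from the reader's axis (139.5 wanted) and its underside is 80 mm up, so I'll hand in.

```bash
python3 -c "
from rig import ticket
print(ticket.close_job())"
```

```text
the job is handed in; nothing more can be done
None
```

I handed the job in with the heavier jar (about 0.38 kg, against 0.16 kg) held upright in front of the reader; by the cameras its code faces the window squarely, level with the middle and about 8 cm away, and the lighter jar is back in its own well.

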